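Isolate the carving turntable and show the panel to the camera

TASK

First switch the carving turntable off by turning its red isolator handle all the way to off (handle pointing at the white mark) and leave it off. Then lift the pale carved panel out of the turntable's holder and finish while holding it still in the air in front of the inspection camera, right way up, its carved face towards the lens and square to it, with the middle of the panel on the lens axis 14 cm in front of the lens. Do not put it down or let go at the end, do not touch the camera, and leave the other things on the bench where they are.

Things in the scene. Friction and masses are not known exactly. Their poses are not given: they have to be found in the camera images.
- isolator (a joint): Angle of the red isolator handle about its vertical axis. 0 is off (an end stop), 1.57 is on (an end stop). Seen from above it turns clockwise towards on, counter-clockwise to off; it starts on or nearly so (1.25 or more). Friction only, about 0.12 N m, no spring: it stays where it is left. It counts as off below 0.15.
- isolator_grip (a point): On the handle's axis, 98 mm above the bench. The grip is a red upright bar: 14 mm wide (x), 60 mm long (y, from -22 to +38 mm), 30 mm tall (from 16 mm below to 14 mm above this point), with a disc of 20 mm radius directly under it. The bar's pointer end, with a white dash on top, is towards +y. These axes turn with the handle; z is up.
- isolator_box: Fixed isolator of the turntable: grey box 85 x 85 x 68 mm with a yellow disc of 72 mm diameter on top (to 74 mm), carrying the red handle. Origin under its centre, on the bench. On the disc the white mark (towards the box's +y) shows where the handle points at off, the green mark (towards its +x), 90 degrees clockwise from it, where it points at on.
- panel_mid (a point): Centre of the loose carved panel: pale wood, 12 mm thick (x), 50 mm wide (y), 95 mm tall (z), about 60 g. +x points out of the carved face, which has a dark round rosette (34 mm, 6 mm proud, 2.5 mm below centre) and a thin dark line near the top edge; the back is plain and dark; +z points to the top edge. Long edges and the plain upper 30 mm are free to grip.
- panel_top (a point): Middle of the panel's top edge, 47.5 mm above the panel's centre along its z.
- panel_ahead (a point): A point in the air 50 mm straight out from the carved face of the panel (56 mm from the panel's centre along its +x); it moves with the panel.
- turntable: Fixed round carving turntable: green, 170 mm diameter, its disc at 52 mm height; on it a dark holder 44 x 86 mm, top at 74 mm, whose slot (along y, 1 mm of play) holds the panel's lowest 22 mm. The panel stands upright, centre 99.5 mm above the bench, and lifts straight out. Origin on the bench under the slot; +x is the way the carved face looks, within 30 degrees of away from the robot.
- view (a point): Where the middle of the panel has to be: on the lens axis, 140 mm in front of the lens, 190 to 250 mm above the bench, straight above the white cross on the stand's base plate. x points from here to the lens, rising at 25 degrees; y is level; z is the picture's up, leaning 25 degrees from vertical away from the camera. The panel's x, y, z must lie along these (it leans back). Fixed.
- cam_head: Inspection camera: white box 60 x 50 x 44 mm with a black lens barrel (36 mm diameter, 26 mm long, blue ring). Origin at the centre of the lens front; x points back into the camera (86 mm long), y level, z the picture's up. It looks along -x, down at 25 degrees, towards the robot's side of the bench, from a post; its height differs from start to start but is fixed during the job.
- camstand: Stand of the inspection camera, fixed: black base plate 300 x 120 x 8 mm, from 60 mm before to 240 mm behind the origin along its x; a steel post 20 mm in diameter, 340 mm tall, 215 mm behind the origin. Origin on the bench under the white cross on the plate.
- lens_cap: Blue lens cap, 44 mm diameter, 12 mm high, lying on the stand's base plate; leave it. Origin at its underside.
- hammer: Hammer lying on the left of the bench; leave it.
- screwdriver: Screwdriver lying on the right of the bench; leave it.
- dark_panel: Another carved panel, of dark wood, lying flat face up, 95 x 50 x 12 mm, beyond the isolator; leave it. Origin at its underside.
- sanding_block: Cork sanding block 35 x 70 x 28 mm on the robot's side of the isolator; leave it. Origin at its underside.
- wax_jar: Jar of wax, 64 mm diameter, 75 mm high, on the left; leave it. Origin at its underside.
- finial: Turned pale wood finial, 52 mm diameter, 92 mm high, standing on the right; leave it. Origin at its underside.
Things that resemble listed ones, but are neither listed nor needed, are in the scene too. There is more than one size of the isolator_box; the job needs the largest. Leave any purple look-alike of the part that bears panel_mid alone.

How it is judged:
By the outcome, as a careful person would: the job done as asked, in the order asked, and still so for the second after the job is handed in, while the arm keeps its last pose, push and grip.
It also fails if it takes over 54 s, if anything falls off the work surface, if the arm or the gripper's body presses on something with over 40 N, if the wrist force passes 120 N, or if a joint passes its speed limit or range.

ROBOT

A 7-joint arm with a two-finger parallel gripper is mounted at the origin on the work surface. World frame = base frame: x ahead of the robot, y to its left, z up, the work surface at z = 0. Lengths are in mm, angles in degrees, forces in N, time in s.
With the tool pointing down it reaches from about 425 to 950 mm from the base axis. Payload 4.7 kg.
Tool frame: the origin (TCP) lies midway between the tips of the shut fingers; the grasp point (between the pads) lies 19 mm behind it; z points along the fingers, y is the line along which they close (so a half turn about z gives the same grasp; the last joint's range is limited). The gripper opens to 85 mm and grips with 20 to 120 N. Pads are 22 mm wide; open, the fingers measure 114 mm over their backs; the gripper's body (76 mm by 85 mm) begins 54 mm behind the grasp point. The pads swing forward as they close: fully open they stand 13 mm farther back than shut.
Start: joints at [65.839, 26.849, -2.785, 87.806, 1.381, 65.374, -4.715], TCP at [258.421, -623.592, 231.335] pointing down, gripper open.
Joint ranges: [-148.3, 148.3], [-19.14, 114.17], [-79.39, 73.82], [5.75, 140.21], [-59.74, 239.74], [12.07, 113.84], [-152.46, 152.46]. Speed limits (degrees/s): [147.25, 147.25, 180, 180, 180, 180, 180].

INTERFACE

Orientations are given as a 3x3 rotation matrix whose columns are the frame's x, y, z axes.
In Python, from cell import readout, optics, workorder gives the robot as it stands.
- The arm moves only by the tool jog_arm, never from a script. Its argument "plan" is a list of rows, each an object of numbers: "hand": the opening in per cent of the stroke, from 0 (shut) to 100 (fully open); "dx", "dy", "dz": the shift along the world's x, y, z in m; "twist": the turn about the world's z in rad. In form: [{"hand": .., "dx": .., "dy": .., "dz": .., "twist": ..}, ...]. A call has 1 to 20 rows; each row shifts and turns the commanded pose from where the row before left it; what a row does not reach is not made up. A row lasts 1/10 s, in which the tool goes at most 50 mm and 8.59 degrees, less where a joint would pass 70% of its speed; a pose out of reach is approached as far as the arm can. A call with a gripper value outside its range is refused whole. The fingers move at their own pace and stop on an object; "squeeze" is the grip in N (left out, the last holds). Time passes only in rows, so rows that do not move let the fingers close. It gives the time, the measured TCP pose, the force, the opening and the grip force at its end, in the units of the state.
- readout.state(): the state, without advancing time (a new reading comes with each control period).
- optics.read_camera(name): name is "scene" or "top"; returns the picture (420x560x3 uint8, red, green, blue); there is no depth.
- optics.camera_model(name): a dict with "fx", "fy", "cx", "cy" (pixels), "D" ([k1, k2, p1, p2, k3] as OpenCV has them; the pictures are not rectified), "pose" (4x4, takes a point from camera to world coordinates). Camera axes: x right, y down, z forward; pixel columns grow to the right and rows downward; lengths in mm; the calibration is good to about 2 mm. A picture is of the moment at which its call begins. camera_model takes no time and is no camera call.
- workorder.close_job(): hands the job in; it is judged then, once.
The state is a dict: "clock": time; "joint_positions": joint angles; "joint_vel": joint speeds; "joint_torque": joint torques, N m; "position": TCP position; "eef_rot": TCP orientation; "ft_force": force on the tool from outside, world axes, zero at the start; "wrist_torque": the same for the moment, N m; "finger_gap": finger opening in mm; "finger_force": force on a finger pad.
Only numpy, scipy, OpenCV 4.12 (cv2) and the standard library are available. Lean on these libraries where they do the work, as an engineer would, in place of code of your own. Each camera call takes 0.05 s, during which the arm holds its last target. There are 200 camera calls.

## Working session

There is one attempt and no reset: what is moved stays moved. The work goes in short steps, Python scripts to look and compute and a tool call to move; the robot and the scene stay as the last step left them, time stands still between calls to the robot, and variables do not carry over. Pictures are saved under pics/ and viewed, at most 10 in all, crops included, and the job is handed in when it is done.

Besides the shell and the picture viewer there is one more tool, called by a JSON object that holds its "fn" and its "kwargs". jog_arm: Moves the arm, as the interface text tells. Its arguments: {"type":"object","properties":{"plan":{"type":"array","items":{"type":"object","properties":{"hand":{"type":"number"},"dx":{"type":"number"},"dy":{"type":"number"},"dz":{"type":"number"},"twist":{"type":"number"}}}},"squeeze":{"type":"number"}},"required":["plan"]}

```bash
mkdir -p pics; ls; python3 - <<'E'
from cell import readout, optics
import cv2, numpy as np
for n in ("scene","top"):
    im=optics.read_camera(n); cv2.imwrite(f"pics/{n}0.png",cv2.resize(im[:,:,::-1],None,fx=1.4,fy=1.4,interpolation=cv2.INTER_CUBIC)); np.save(f"pics/{n}0.npy",im)
    m=optics.camera_model(n); print(n,{k:np.round(v,3).tolist() for k,v in m.items()})
s=readout.state(); print({k:np.round(v,3).tolist() for k,v in s.items()})
E
```

```text
pics
scene {'fx': 432.284, 'fy': 432.284, 'cx': 280.276, 'cy': 209.269, 'D': [-0.036, 0.0, 0.0, 0.0, 0.0], 'pose': [[0.086, 0.777, -0.623, 1394.639], [0.996, -0.066, 0.054, -80.399], [0.001, -0.625, -0.78, 1244.161], [0.0, 0.0, 0.0, 1.0]]}
top {'fx': 526.598, 'fy': 526.598, 'cx': 282.135, 'cy': 206.596, 'D': [-0.005, 0.0, 0.0, 0.0, 0.0], 'pose': [[-0.025, -0.997, 0.076, 414.474], [-1.0, 0.025, -0.004, -10.438], [0.002, -0.076, -0.997, 1738.392], [0.0, 0.0, 0.0, 1.0]]}
{'clock': 0.1, 'joint_positions': [65.841, 26.892, -2.784, 87.867, 1.38, 65.375, -4.714], 'joint_vel': [-0.031, -0.054, -0.041, -0.24, 0.026, -0.082, -0.0], 'joint_torque': [0.0, -51.152, -0.047, -23.839, 0.011, 0.004, -0.0], 'position': [258.162, -623.116, 230.371], 'eef_rot': [[0.924, 0.383, -0.001], [0.383, -0.924, 0.002], [-0.0, -0.002, -1.0]], 'ft_force': [-0.031, -0.068, 0.118], 'wrist_torque': [0.022, -0.059, -0.022], 'finger_force': 0.0, 'finger_gap': 85.488}
```

View pics/scene0.png

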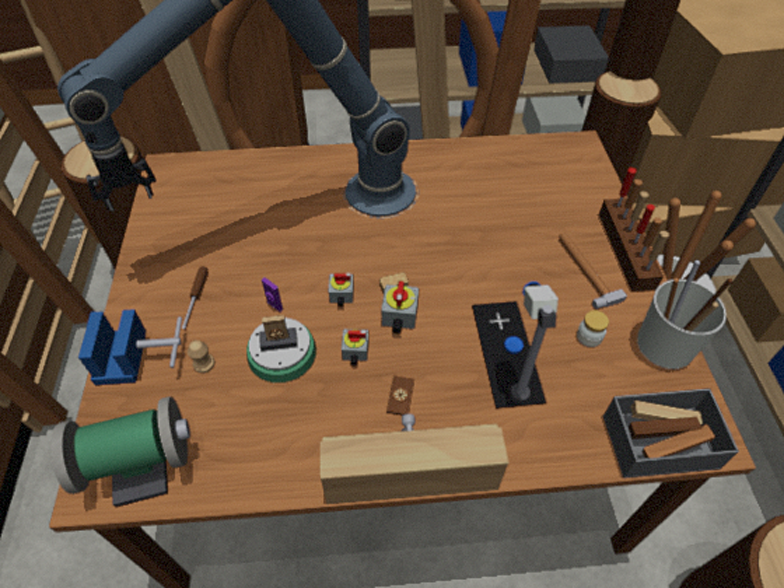

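View pics/top0.png

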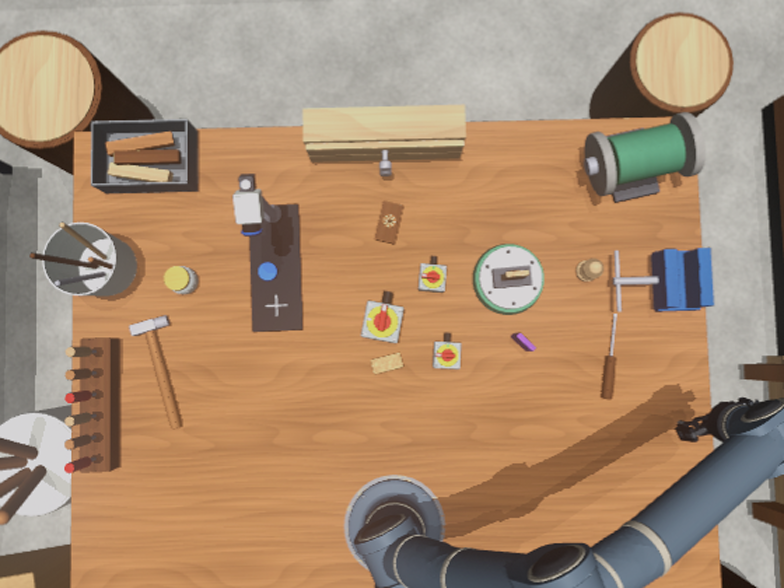

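Top view (full-res px = shown/1.4). Candidates for the isolator: a large box at shown (383,321), small ones at (432,277) and (447,355). The large one is the one needed. Candidates for the panel: pale one in the turntable holder (516,274), purple look-alike (523,342), dark panel (389,222). I choose the one in the holder. The camera head is at (250,212) with its white cross at (276,305).

Close crops next.

```bash
cat > h.py <<'E'
import numpy as np, cv2
from cell import optics
M={n:optics.camera_model(n) for n in("scene","top")}
def K(m): return np.array([[m["fx"],0,m["cx"]],[0,m["fy"],m["cy"]],[0,0,1.]])
def proj(n,P):
    m=M[n];T=np.linalg.inv(np.array(m["pose"]))
    return cv2.projectPoints(np.atleast_2d(np.array(P,float)),cv2.Rodrigues(T[:3,:3])[0],T[:3,3],K(m),np.array(m["D"]))[0][:,0]
def ray(n,uv):
    m=M[n];p=cv2.undistortPoints(np.array([[uv]],float),K(m),np.array(m["D"]))[0,0]
    T=np.array(m["pose"]);d=T[:3,:3]@np.r_[p,1];return T[:3,3],d
def onz(n,uv,z):
    o,d=ray(n,uv);return o+d*(z-o[2])/d[2]
def tri(a,b):  # scene uv, top uv -> point, gap
    (o1,d1),(o2,d2)=ray("scene",a),ray("top",b)
    s=np.linalg.lstsq(np.c_[d1,-d2],o2-o1,rcond=None)[0];p=o1+d1*s[0];q=o2+d2*s[1];return (p+q)/2,np.linalg.norm(p-q)
def crop(im,u,v,w,h,s):
    c=cv2.resize(im[v:v+h,u:u+w,::-1],None,fx=s,fy=s,interpolation=cv2.INTER_CUBIC)
    for k in range(0,w,10): cv2.putText(c,str(u+k),(k*s,8),0,.3,(255,0,255),1);cv2.line(c,(k*s,8),(k*s,14),(255,0,255),1)
    for k in range(0,h,10): cv2.putText(c,str(v+k),(0,k*s+3),0,.3,(255,0,255),1)
    return c
E
python3 - <<'E'
from h import *
t=np.load("pics/top0.npy");s=np.load("pics/scene0.npy")
a=np.hstack([crop(t,250,200,50,38,8),crop(t,336,168,50,38,8)])
b=np.hstack([crop(s,260,192,50,37,8),crop(s,172,212,50,37,8)])
cv2.imwrite("pics/c1.png",np.vstack([a,b]))
a=np.hstack([crop(t,160,118,66,120,5),crop(s,330,198,90,96,5)[:,:450]]) if 0 else None
A=crop(t,160,118,66,119,5);B=crop(s,328,195,90,119,5);cv2.imwrite("pics/c2.png",np.hstack([A,B]))
E
```

```text
(no output)
```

View pics/c1.png

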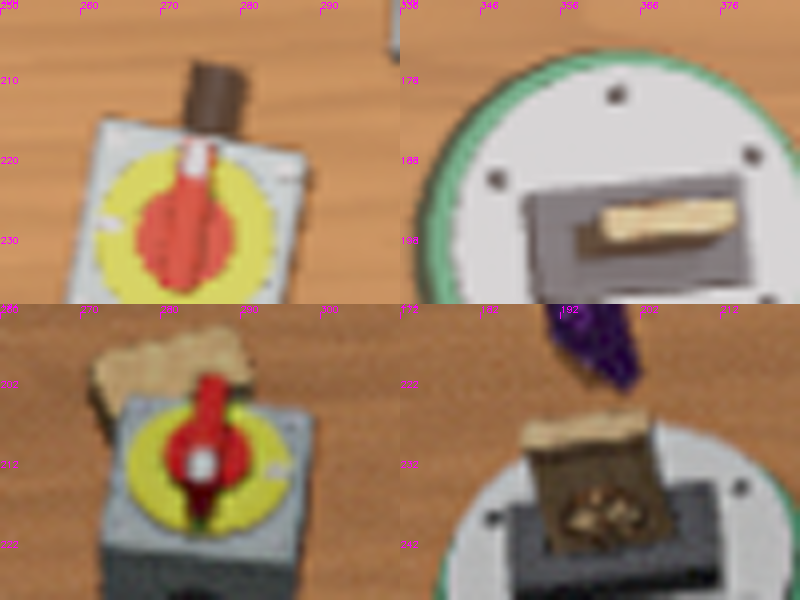

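View pics/c2.png

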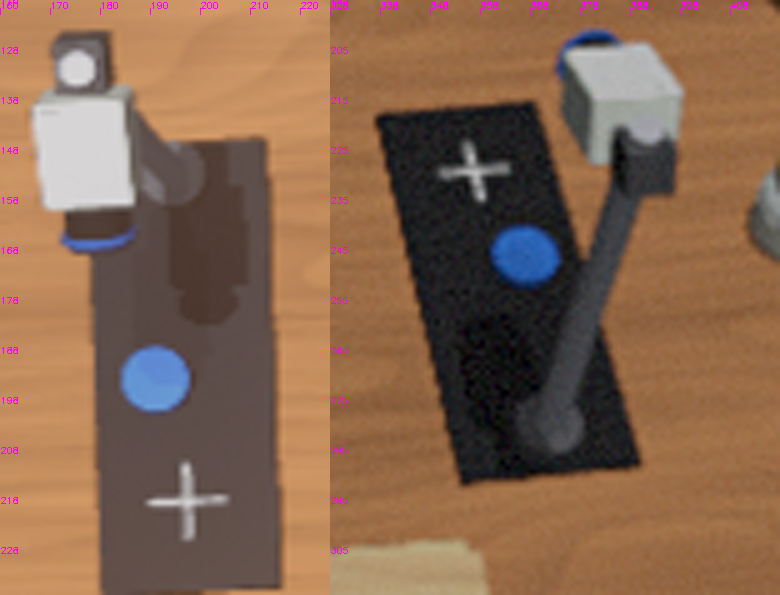

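Crops show the following:
- **Isolator:** disc centre near top px (273,229). The handle points up (on), with the white mark at (263,228).
- **Panel:** pale top edge from (361.6,196) to (377.9,195) in the top view, carved face towards the scene camera. This matches the description.
- **Stand:** cross at top (197,218) and scene (357,229).

Now fitting poses.

```bash
cat > m.py <<'E'
from h import *
from scipy.optimize import least_squares, minimize
t=np.load("pics/top0.npy");s=np.load("pics/scene0.npy"); im={"top":t,"scene":s}
def hsv(n):return cv2.cvtColor(im[n],cv2.COLOR_RGB2HSV).astype(int)
# isolator disc
for n,(u0,u1,v0,v1) in {"top":(255,292,212,246),"scene":(270,302,196,224)}.items():
    h=hsv(n);m=((h[...,0]>22)&(h[...,0]<36)&(h[...,1]>110)&(h[...,2]>100));k=np.zeros_like(m);k[v0:v1,u0:u1]=1;m&=k
    p=np.argwhere(m)[:,::-1];e=cv2.fitEllipse(cv2.convexHull(p.astype(np.int32)));print(n,"disc",len(p),np.round(e[0],1),np.round(e[1],1),onz(n,e[0],74).round(1))
    r=((h[...,0]<8)|(h[...,0]>172))&(h[...,1]>140)&(h[...,2]>90)&k; q=np.argwhere(r)[:,::-1];print(" red",len(q),q.mean(0).round(1))
mk=[onz("top",(263.3,228),74),onz("scene",(294.7,212.8),74)];print("white/green mark",mk[0].round(1),mk[1].round(1))
tip=tri((285.2,211.9),(274.7,219.5));print("dash",tip[0].round(1),tip[1].round(1))
# panel top face
def R(a):c,s_=np.cos(a),np.sin(a);return np.array([[c,-s_],[s_,c]])
loc=np.array([[-6,25],[-6,-25],[6,-25],[6,25]])  # back-left(+y), back-right, front-right, front-left
ob={"top":[(361.6,198.2),(377.9,196.5),(377.9,193),(361.6,194)],"scene":[(202.9,225.2),(187.3,227.5),(187.9,230.3),(203.3,228)]}
def pp(x,l,z):return np.c_[l@R(x[2]).T+x[:2],np.full(len(l),z)]
for use in (["top"],["scene"],["top","scene"]):
    f=least_squares(lambda x:np.concatenate([(proj(n,pp(x,loc,147))-ob[n]).ravel() for n in use]),[520,-250,0]);print("panel",use,f.x[:2].round(1),np.degrees(f.x[2]).round(1),f.fun.round(1))
# stand
pl=np.array([[-60,60],[-60,-60],[240,-60],[240,60],[0,0]])
ob2={"top":[(180.2,236),(216,235.4),(213,145.6),None,(197.3,218)],"scene":[(369.2,215.4),(337.2,218),(354,292),(390,288),(357,229.3)]}
def g(x,use):
    o=[]
    for n in use:
        q=proj(n,pp(x,pl,8)); o+=[q[i]-ob2[n][i] for i in range(5) if ob2[n][i] is not None]
    return np.concatenate(o)
for use in (["top"],["scene"],["top","scene"]):
    f=least_squares(g,[500,150,0],args=(use,));print("stand",use,f.x[:2].round(1),np.degrees(f.x[2]).round(1),f.fun.round(1))
st=f.x
# head height
masks={}
for n,(u0,u1,v0,v1) in {"top":(163,192,134,162),"scene":(370,402,200,230)}.items():
    h=hsv(n);m=(h[...,1]<70)&(h[...,2]>95);k=np.zeros_like(m);k[v0:v1,u0:u1]=1;masks[n]=(m&k)
    p=np.argwhere(masks[n])[:,::-1];print(n,"head",len(p),p.min(0),p.max(0),p.mean(0).round(1))
box=np.array([[a,b,c] for a in(26,86) for b in(-25,25) for c in(-22,22)],float)
c,sn=np.cos(np.radians(25)),np.sin(np.radians(25));Rv=np.array([[c,0,-sn],[0,1,0],[sn,0,c]])
def head(x,zv):  # x stand, zv view height
    Q=(box+[140,0,0])@Rv.T; return np.c_[Q[:,:2]@R(x[2]).T+x[:2],Q[:,2]+zv]
def iou(x,zv,n):
    h=cv2.convexHull(proj(n,head(x,zv)).astype(np.float32));b=np.zeros((1680,2240),np.uint8)
    cv2.fillConvexPoly(b,np.round(h*4+1.5).astype(np.int32),1);b=cv2.resize(b.astype(np.float32),(560,420),interpolation=cv2.INTER_AREA)
    return np.minimum(b,masks[n]).sum()/np.maximum(b,masks[n]).sum()
for zv in range(185,256,5):print(zv,round(iou(st,zv,"top"),3),round(iou(st,zv,"scene"),3))
f=minimize(lambda p:-iou([p[0],p[1],st[2]],p[2],"top")-iou([p[0],p[1],st[2]],p[2],"scene"),[st[0],st[1],220],method="Nelder-Mead",options=dict(initial_simplex=[[st[0],st[1],200],[st[0]+8,st[1],240],[st[0],st[1]+8,220],[st[0]-5,st[1]-5,230]]));print("head free",f.x.round(1),f.fun)
E
python3 m.py
```

```text
top disc 215 [272.6 229.5] [21.4 21.6] [469.1  14.7  74. ]
 red 110 [272.5 229. ]
scene disc 147 [285.5 212.1] [16.5 19.9] [474.4  17.4  74. ]
 red 72 [285.9 208. ]
white/green mark [474.7  44.1  74. ] [480.1  48.7  74. ]
dash [499.2  10.4 107.2] 6.6
panel ['top'] [ 562.8 -283.7] 3.0 [ 0.1 -0.2  0.2  0.2 -0.1 -0.2 -0.2  0.1]
panel ['scene'] [ 570.1 -277.4] 6.0 [ 0.3 -0.2 -0.  -0.1 -0.4  0.2  0.2  0. ]
panel ['top', 'scene'] [ 565.3 -280.9] 4.1 [-0.8 -0.8 -0.7 -0.7 -1.2 -1.1 -1.2 -0.5 -0.7 -1.1 -1.  -1.4 -1.5 -1.2
 -1.  -0.9]
stand ['top'] [516.  262.3] 1.0 [-0.5  0.8  0.2 -0.1  0.3 -0.6  0.1 -0.2]
stand ['scene'] [522.6 266.4] 0.7 [ 0.3 -0.4 -0.3 -0.4 -0.2 -0.2  0.5  0.5 -0.3  0.3]
stand ['top', 'scene'] [519.2 264.5] 0.9 [-1.3 -0.1 -0.5 -1.1 -0.4 -1.5 -0.6 -1.1 -0.5 -1.1 -1.  -1.1 -0.7 -1.
 -0.  -0.5 -1.  -0.4]
top head 545 [166 134] [191 160] [177.6 147.3]
scene head 389 [373 201] [398 227] [386.6 213.3]
185 0.69 0.168
190 0.721 0.206
195 0.752 0.239
200 0.787 0.279
205 0.822 0.327
210 0.859 0.375
215 0.877 0.44
220 0.891 0.51
225 0.883 0.586
230 0.851 0.666
235 0.817 0.679
240 0.78 0.664
245 0.735 0.646
250 0.698 0.625
255 0.665 0.582
head free [516.4 264.  230.7] -1.566370964050293
```

{"fn": "jog_arm", "kwargs": {"plan": [{"dx": 0.0134, "dy": 0.04, "twist": -0.0366, "hand": 100}, {"dx": 0.0134, "dy": 0.04, "twist": -0.0366, "hand": 100}, {"dx": 0.0134, "dy": 0.04, "twist": -0.0366, "hand": 100}, {"dx": 0.0134, "dy": 0.04, "twist": -0.0366, "hand": 100}, {"dx": 0.0134, "dy": 0.04, "twist": -0.0366, "hand": 100}, {"dx": 0.0134, "dy": 0.04, "twist": -0.0366, "hand": 100}, {"dx": 0.0134, "dy": 0.04, "twist": -0.0366, "hand": 100}, {"dx": 0.0134, "dy": 0.04, "twist": -0.0366, "hand": 100}, {"dx": 0.0134, "dy": 0.04, "twist": -0.0366, "hand": 100}, {"dx": 0.0134, "dy": 0.04, "twist": -0.0366, "hand": 100}, {"dx": 0.0134, "dy": 0.04, "twist": -0.0366, "hand": 100}, {"dx": 0.0134, "dy": 0.04, "twist": -0.0366, "hand": 100}, {"dx": 0.0134, "dy": 0.04, "twist": -0.0366, "hand": 100}, {"dx": 0.0134, "dy": 0.04, "twist": -0.0366, "hand": 100}, {"dx": 0.0134, "dy": 0.04, "twist": -0.0366, "hand": 100}, {"dx": 0.0134, "dy": 0.04, "twist": -0.0366, "hand": 100}, {"hand": 100}, {"hand": 100}], "squeeze": 30}}

```text
$.plan[0]: bad value
```

{"fn": "jog_arm", "kwargs": {"plan": [{"dx": 0.0134, "dy": 0.04, "dz": 0, "twist": -0.0366, "hand": 100}, {"dx": 0.0134, "dy": 0.04, "dz": 0, "twist": -0.0366, "hand": 100}, {"dx": 0.0134, "dy": 0.04, "dz": 0, "twist": -0.0366, "hand": 100}, {"dx": 0.0134, "dy": 0.04, "dz": 0, "twist": -0.0366, "hand": 100}, {"dx": 0.0134, "dy": 0.04, "dz": 0, "twist": -0.0366, "hand": 100}, {"dx": 0.0134, "dy": 0.04, "dz": 0, "twist": -0.0366, "hand": 100}, {"dx": 0.0134, "dy": 0.04, "dz": 0, "twist": -0.0366, "hand": 100}, {"dx": 0.0134, "dy": 0.04, "dz": 0, "twist": -0.0366, "hand": 100}, {"dx": 0.0134, "dy": 0.04, "dz": 0, "twist": -0.0366, "hand": 100}, {"dx": 0.0134, "dy": 0.04, "dz": 0, "twist": -0.0366, "hand": 100}, {"dx": 0.0134, "dy": 0.04, "dz": 0, "twist": -0.0366, "hand": 100}, {"dx": 0.0134, "dy": 0.04, "dz": 0, "twist": -0.0366, "hand": 100}, {"dx": 0.0134, "dy": 0.04, "dz": 0, "twist": -0.0366, "hand": 100}, {"dx": 0.0134, "dy": 0.04, "dz": 0, "twist": -0.0366, "hand": 100}, {"dx": 0.0134, "dy": 0.04, "dz": 0, "twist": -0.0366, "hand": 100}, {"dx": 0.0134, "dy": 0.04, "dz": 0, "twist": -0.0366, "hand": 100}, {"dx": 0, "dy": 0, "dz": 0, "twist": 0, "hand": 100}, {"dx": 0, "dy": 0, "dz": 0, "twist": 0, "hand": 100}], "squeeze": 30}}

```text
clock: 1.9
position: [472.5, 17.1, 230.9]
eef_rot: [[0.982, -0.189, -0.001], [-0.189, -0.982, -0.0], [-0.001, 0.0, -1.0]]
ft_force: [-0.8, -0.5, -0.5]
finger_gap: 85.6
finger_force: 0.0
```

```bash
python3 - <<'E'
from h import *
from cell import readout
s=readout.state();p=s["position"];R=np.array(s["eef_rot"])
c=[]
for n,z in(("scene",(250,130,66,72,)),("top",(240,190,66,72))):
    im=optics.read_camera(n);np.save(f"pics/{n}1.npy",im)
    P=[p+R[:,1]*d+R[:,2]*-13 for d in(-57,-42.5,42.5,57)]
    q=proj(n,P);print(n,q.round(1).tolist())
    k=crop(im,*z,6)
    for a in q: cv2.circle(k,tuple(np.int32((a-z[:2]+.5)*6)),2,(0,255,0),-1)
    c.append(k)
cv2.imwrite("pics/c3.png",np.hstack(c))
E
```

```text
scene [[304.0, 179.6], [299.4, 179.2], [272.5, 177.1], [267.9, 176.8]]
top [[251.0, 223.1], [256.0, 223.9], [285.6, 228.8], [290.6, 229.7]]
```

View pics/c3.png

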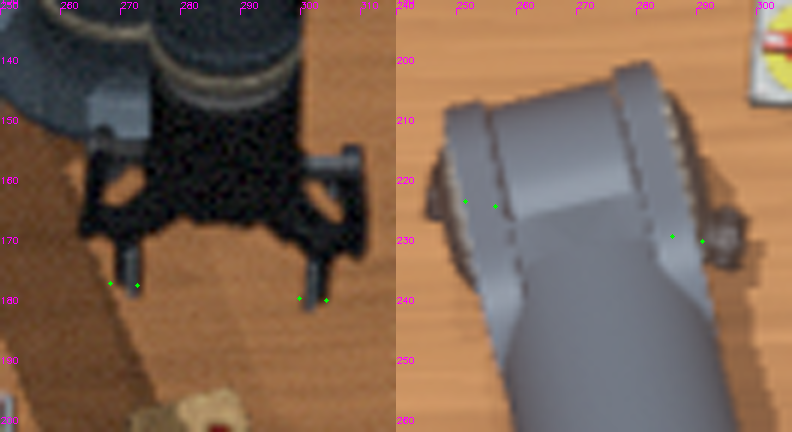

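The scene camera reads about +1.5 mm in y compared with the arm's own position, so the two-camera average is about right. Descending and closing on the handle.

{"fn": "jog_arm", "kwargs": {"plan": [{"dx": -0.0005, "dy": -0.001, "dz": -0.036, "twist": 0, "hand": 100}, {"dx": 0, "dy": 0, "dz": -0.036, "twist": 0, "hand": 100}, {"dx": 0, "dy": 0, "dz": -0.036, "twist": 0, "hand": 60}, {"dx": 0, "dy": 0, "dz": -0.035, "twist": 0, "hand": 40}, {"dx": 0, "dy": 0, "dz": 0, "twist": 0, "hand": 30}, {"dx": 0, "dy": 0, "dz": 0, "twist": 0, "hand": 10}, {"dx": 0, "dy": 0, "dz": 0, "twist": 0, "hand": 0}, {"dx": 0, "dy": 0, "dz": 0, "twist": 0, "hand": 0}, {"dx": 0, "dy": 0, "dz": 0, "twist": 0, "hand": 0}, {"dx": 0, "dy": 0, "dz": 0, "twist": 0, "hand": 0}], "squeeze": 30}}

```text
clock: 3.0
position: [473.7, 15.3, 90.1]
eef_rot: [[0.981, -0.192, 0.004], [-0.192, -0.981, -0.001], [0.004, -0.0, -1.0]]
ft_force: [-1.3, -0.0, 8.2]
finger_gap: 13.3
finger_force: 36.2
```

{"fn": "jog_arm", "kwargs": {"plan": [{"dx": 0, "dy": 0, "dz": 0, "twist": 0.1, "hand": 0}, {"dx": 0, "dy": 0, "dz": 0, "twist": 0.1, "hand": 0}, {"dx": 0, "dy": 0, "dz": 0, "twist": 0.1, "hand": 0}, {"dx": 0, "dy": 0, "dz": 0, "twist": 0.1, "hand": 0}, {"dx": 0, "dy": 0, "dz": 0, "twist": 0.1, "hand": 0}, {"dx": 0, "dy": 0, "dz": 0, "twist": 0.1, "hand": 0}, {"dx": 0, "dy": 0, "dz": 0, "twist": 0.1, "hand": 0}, {"dx": 0, "dy": 0, "dz": 0, "twist": 0.1, "hand": 0}], "squeeze": 40}}

```text
clock: 3.8
position: [473.3, 17.6, 90.1]
eef_rot: [[0.819, 0.574, 0.003], [0.574, -0.819, 0.002], [0.004, -0.0, -1.0]]
ft_force: [-3.0, 5.6, 7.2]
finger_gap: 13.2
finger_force: 39.8
```

{"fn": "jog_arm", "kwargs": {"plan": [{"dx": 0, "dy": 0, "dz": 0, "twist": 0.1, "hand": 0}, {"dx": 0, "dy": 0, "dz": 0, "twist": 0.1, "hand": 0}, {"dx": 0, "dy": 0, "dz": 0, "twist": 0.1, "hand": 0}, {"dx": 0, "dy": 0, "dz": 0, "twist": 0.1, "hand": 0}, {"dx": 0, "dy": 0, "dz": 0, "twist": 0.1, "hand": 0}, {"dx": 0, "dy": 0, "dz": 0, "twist": 0.1, "hand": 0}, {"dx": 0, "dy": 0, "dz": 0, "twist": 0.1, "hand": 0}, {"dx": 0, "dy": 0, "dz": 0, "twist": 0.1, "hand": 0}, {"dx": 0, "dy": 0, "dz": 0, "twist": 0, "hand": 0}], "squeeze": 40}}

```text
clock: 4.7
position: [471.5, 19.1, 90.1]
eef_rot: [[0.165, 0.986, -0.001], [0.986, -0.165, 0.005], [0.004, -0.002, -1.0]]
ft_force: [-8.6, 8.7, 13.4]
finger_gap: 13.0
finger_force: 53.0
```

```bash
python3 -c "
from cell import readout;import numpy as np
s=readout.state();print(s['wrist_torque'],s['ft_force'],s['joint_positions'])"
```

```text
[ 1.79303467  1.5405312  -0.98065323] [-8.596587    8.73438182 13.42090529] [ 28.86107044  25.32307237 -44.381948   120.67101471  25.34481966
  43.51598868 -41.06276064]
```

{"fn": "jog_arm", "kwargs": {"plan": [{"dx": 0, "dy": 0, "dz": 0, "twist": 0, "hand": 50}, {"dx": 0, "dy": 0, "dz": 0, "twist": 0, "hand": 100}, {"dx": 0, "dy": 0, "dz": 0, "twist": 0, "hand": 100}, {"dx": 0, "dy": 0, "dz": 0.045, "twist": 0, "hand": 100}, {"dx": 0, "dy": 0, "dz": 0.045, "twist": 0, "hand": 100}, {"dx": 0, "dy": 0, "dz": 0.045, "twist": 0, "hand": 100}, {"dx": 0, "dy": 0, "dz": 0.045, "twist": 0, "hand": 100}]}}

```text
clock: 5.4
position: [472.0, 15.0, 270.0]
eef_rot: [[0.163, 0.987, -0.0], [0.987, -0.163, -0.0], [-0.0, -0.0, -1.0]]
ft_force: [1.3, -0.3, 0.7]
finger_gap: 85.8
finger_force: 0.0
```

{"fn": "jog_arm", "kwargs": {"plan": [{"dx": 0.0068, "dy": -0.021, "dz": 0, "twist": -0.0954, "hand": 100}, {"dx": 0.0068, "dy": -0.021, "dz": 0, "twist": -0.0954, "hand": 100}, {"dx": 0.0068, "dy": -0.021, "dz": 0, "twist": -0.0954, "hand": 100}, {"dx": 0.0068, "dy": -0.021, "dz": 0, "twist": -0.0954, "hand": 100}, {"dx": 0.0068, "dy": -0.021, "dz": 0, "twist": -0.0954, "hand": 100}, {"dx": 0.0068, "dy": -0.021, "dz": 0, "twist": -0.0954, "hand": 100}, {"dx": 0.0068, "dy": -0.021, "dz": 0, "twist": -0.0954, "hand": 100}, {"dx": 0.0068, "dy": -0.021, "dz": 0, "twist": -0.0954, "hand": 100}, {"dx": 0.0068, "dy": -0.021, "dz": 0, "twist": -0.0954, "hand": 100}, {"dx": 0.0068, "dy": -0.021, "dz": 0, "twist": -0.0954, "hand": 100}, {"dx": 0.0068, "dy": -0.021, "dz": 0, "twist": -0.0954, "hand": 100}, {"dx": 0.0068, "dy": -0.021, "dz": 0, "twist": -0.0954, "hand": 100}, {"dx": 0.0068, "dy": -0.021, "dz": 0, "twist": -0.0954, "hand": 100}, {"dx": 0.0068, "dy": -0.021, "dz": 0, "twist": -0.0954, "hand": 100}, {"dx": 0, "dy": 0, "dz": 0, "twist": 0, "hand": 100}, {"dx": 0, "dy": 0, "dz": 0, "twist": 0, "hand": 100}]}}

```text
clock: 7.0
position: [567.2, -278.7, 267.8]
eef_rot: [[0.997, 0.072, -0.001], [0.072, -0.997, 0.001], [-0.001, -0.001, -1.0]]
ft_force: [-0.1, 0.4, -0.1]
finger_gap: 85.5
finger_force: 0.0
```

```bash
python3 - <<'E'
from h import *
from cell import readout
s=readout.state();print(s["position"],s["eef_rot"].__class__,np.round(s["eef_rot"],3).tolist(),np.round(s["joint_positions"],0).tolist())
t=optics.read_camera("top");c=optics.read_camera("scene");np.save("pics/top2.npy",t)
P=np.array(s["position"]);R=np.array(s["eef_rot"])
k=crop(c,160,170,66,60,6)
for d in(-57,-42.5,42.5,57):
    a=proj("scene",P+R[:,1]*d-R[:,2]*13)[0];cv2.circle(k,tuple(np.int32((a-[160,170]+.5)*6)),2,(0,255,0),-1);print(a)
cv2.imwrite("pics/c4.png",np.hstack([crop(t,250,200,50,45,8),k]))  if 0 else cv2.imwrite("pics/c4.png",np.hstack([cv2.copyMakeBorder(crop(t,250,200,50,45,8),0,0,0,0,0),k]))
E
```

```text
[ 567.19277732 -278.70932128  267.81697069] <class 'numpy.ndarray'> [[0.997, 0.072, -0.001], [0.072, -0.997, 0.001], [-0.001, -0.001, -1.0]] [43.0, 24.0, -29.0, 90.0, 12.0, 69.0, -74.0]
[207.5337028  197.41192238]
[202.55750251 198.00823331]
[173.20953917 201.52916631]
[168.1740582  202.13398992]
```

View pics/c4.png

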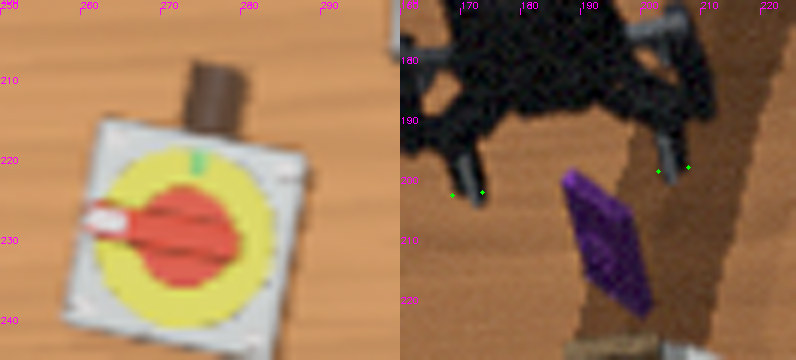

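The handle now points at the white mark (off). Descending on the panel and gripping its long edges.

{"fn": "jog_arm", "kwargs": {"plan": [{"dx": -0.001, "dy": -0.002, "dz": -0.03, "twist": 0, "hand": 100}, {"dx": 0, "dy": 0, "dz": -0.03, "twist": 0, "hand": 100}, {"dx": 0, "dy": 0, "dz": -0.03, "twist": 0, "hand": 100}, {"dx": 0, "dy": 0, "dz": -0.03, "twist": 0, "hand": 100}, {"dx": 0, "dy": 0, "dz": -0.03, "twist": 0, "hand": 100}, {"dx": 0, "dy": 0, "dz": -0.015, "twist": 0, "hand": 100}, {"dx": 0, "dy": 0, "dz": 0, "twist": 0, "hand": 80}, {"dx": 0, "dy": 0, "dz": 0, "twist": 0, "hand": 65}, {"dx": 0, "dy": 0, "dz": 0, "twist": 0, "hand": 50}, {"dx": 0, "dy": 0, "dz": 0, "twist": 0, "hand": 40}, {"dx": 0, "dy": 0, "dz": 0, "twist": 0, "hand": 40}, {"dx": 0, "dy": 0, "dz": 0, "twist": 0, "hand": 40}], "squeeze": 25}}

```text
clock: 8.3
position: [567.8, -280.8, 105.1]
eef_rot: [[0.997, 0.071, 0.003], [0.071, -0.997, -0.001], [0.003, 0.001, -1.0]]
ft_force: [-0.7, -0.3, 6.7]
finger_gap: 49.7
finger_force: 32.1
```

{"fn": "jog_arm", "kwargs": {"plan": [{"dx": 0, "dy": 0, "dz": 0.005, "twist": 0, "hand": 40}, {"dx": 0, "dy": 0, "dz": 0.005, "twist": 0, "hand": 40}, {"dx": 0, "dy": 0, "dz": 0.005, "twist": 0, "hand": 40}, {"dx": 0, "dy": 0, "dz": 0.005, "twist": 0, "hand": 40}, {"dx": 0, "dy": 0, "dz": 0, "twist": 0, "hand": 40}]}}

```text
clock: 8.8
position: [566.9, -280.7, 124.3]
eef_rot: [[0.997, 0.072, 0.001], [0.072, -0.997, -0.001], [0.001, 0.001, -1.0]]
ft_force: [1.7, 0.5, 0.6]
finger_gap: 49.4
finger_force: 31.6
```

{"fn": "jog_arm", "kwargs": {"plan": [{"dx": 0, "dy": 0, "dz": -0.001, "twist": 0, "hand": 40}, {"dx": -0.0027, "dy": -0.0002, "dz": -0.0001, "twist": 0, "hand": 40}, {"dx": -0.0027, "dy": -0.0002, "dz": -0.0001, "twist": 0, "hand": 40}, {"dx": -0.0027, "dy": -0.0002, "dz": -0.0002, "twist": 0, "hand": 40}, {"dx": -0.0027, "dy": -0.0002, "dz": -0.0002, "twist": 0, "hand": 40}, {"dx": -0.0027, "dy": -0.0002, "dz": -0.0003, "twist": 0, "hand": 40}, {"dx": -0.0027, "dy": -0.0002, "dz": -0.0003, "twist": 0, "hand": 40}, {"dx": 0, "dy": 0, "dz": 0, "twist": 0, "hand": 40}], "squeeze": 25}}

```text
clock: 9.6
position: [549.9, -281.9, 121.3]
eef_rot: [[0.997, 0.071, -0.0], [0.071, -0.997, -0.0], [-0.0, 0.0, -1.0]]
ft_force: [4.0, -0.3, 1.6]
finger_gap: 49.4
finger_force: 31.5
```

{"fn": "jog_arm", "kwargs": {"plan": [{"dx": -0.0026, "dy": -0.0002, "dz": -0.0003, "twist": 0, "hand": 40}, {"dx": -0.0026, "dy": -0.0002, "dz": -0.0004, "twist": 0, "hand": 40}, {"dx": -0.0026, "dy": -0.0002, "dz": -0.0004, "twist": 0, "hand": 40}, {"dx": -0.0026, "dy": -0.0002, "dz": -0.0005, "twist": 0, "hand": 40}, {"dx": -0.0026, "dy": -0.0002, "dz": -0.0005, "twist": 0, "hand": 40}, {"dx": -0.0026, "dy": -0.0002, "dz": -0.0005, "twist": 0, "hand": 40}, {"dx": 0, "dy": 0, "dz": 0, "twist": 0, "hand": 40}], "squeeze": 25}}

```text
clock: 10.3
position: [533.9, -282.9, 118.0]
eef_rot: [[0.997, 0.071, -0.001], [0.071, -0.997, 0.0], [-0.001, -0.0, -1.0]]
ft_force: [4.7, -1.3, -0.8]
finger_gap: 49.5
finger_force: 31.2
```

{"fn": "jog_arm", "kwargs": {"plan": [{"dx": 0, "dy": 0, "dz": 0.003, "twist": 0, "hand": 40}, {"dx": 0, "dy": 0, "dz": 0.01, "twist": 0, "hand": 40}, {"dx": 0, "dy": 0, "dz": 0.03, "twist": 0, "hand": 40}, {"dx": 0, "dy": 0, "dz": 0.03, "twist": 0, "hand": 40}, {"dx": 0, "dy": 0, "dz": 0.03, "twist": 0, "hand": 40}, {"dx": 0, "dy": 0, "dz": 0.03, "twist": 0, "hand": 40}, {"dx": 0, "dy": 0, "dz": 0, "twist": 0, "hand": 40}, {"dx": 0, "dy": 0, "dz": 0, "twist": 0, "hand": 40}], "squeeze": 40}}

```text
clock: 11.1
position: [533.4, -282.8, 251.9]
eef_rot: [[0.997, 0.071, -0.002], [0.071, -0.997, -0.0], [-0.002, -0.0, -1.0]]
ft_force: [-0.2, 0.0, -0.6]
finger_gap: 49.8
finger_force: 42.7
```

```bash
cat > look.py <<'E'
import sys
from h import *
from cell import readout
tag,g,tilt=sys.argv[1],float(sys.argv[2]),np.radians(float(sys.argv[3]))
s=readout.state();P=np.array(s["position"]);R=np.array(s["eef_rot"])
y=-R[:,1];up=-R[:,2];f=np.cross(y,up)   # panel y, up, forward
px=f*np.cos(tilt)+up*np.sin(tilt);pz=up*np.cos(tilt)-f*np.sin(tilt)
A=P+up*24;C=A-pz*g
print("tcp",P.round(1),"yaw",np.degrees(np.arctan2(f[1],f[0])).round(1),"centre",C.round(1))
ims=[]
for n,w,h,sc in(("scene",60,72,8),("top",38,72,8)):
    im=optics.read_camera(n);np.save(f"pics/{n}_{tag}.npy",im)
    c=proj(n,C)[0];o=np.int32(c-[w/2,h/2]);k=crop(im,*o,w,h,sc)
    q=proj(n,[C+px*6+y*a+pz*b for a,b in((25,47.5),(-25,47.5),(-25,-47.5),(25,-47.5))])
    for a in q: cv2.circle(k,tuple(np.int32((a-o+.5)*sc)),2,(0,255,0),-1)
    print(n,q.round(1).tolist());ims.append(k)
cv2.imwrite(f"pics/{tag}.png",np.hstack(ims))
E
python3 look.py p1 29 25
```

```text
tcp [ 533.4 -282.8  251.9] yaw 4.1 centre [ 545.6 -281.9  249.6]
scene [[194.8, 186.3], [177.7, 188.3], [183.0, 217.0], [199.6, 214.9]]
top [[369.9, 202.5], [388.0, 200.8], [380.5, 189.8], [363.5, 191.4]]
```

View pics/p1.png

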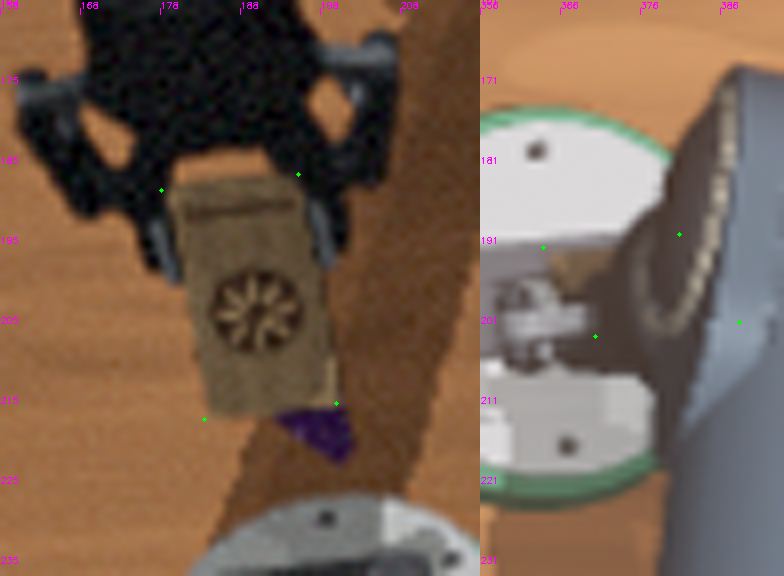

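The panel is tilted back and still held, carved face out, right way up (rosette at scene (190,203)). The scene view is nearly face-on, so it measures tilt poorly. I'll turn the panel side-on to the scene camera to measure it properly.

{"fn": "jog_arm", "kwargs": {"plan": [{"dx": 0, "dy": 0.0168, "dz": 0.003, "twist": 0.125, "hand": 40}, {"dx": 0, "dy": 0.0168, "dz": 0.003, "twist": 0.125, "hand": 40}, {"dx": 0, "dy": 0.0168, "dz": 0.003, "twist": 0.125, "hand": 40}, {"dx": 0, "dy": 0.0168, "dz": 0.003, "twist": 0.125, "hand": 40}, {"dx": 0, "dy": 0.0168, "dz": 0.003, "twist": 0.125, "hand": 40}, {"dx": 0, "dy": 0.0168, "dz": 0.003, "twist": 0.125, "hand": 40}, {"dx": 0, "dy": 0.0168, "dz": 0.003, "twist": 0.125, "hand": 40}, {"dx": 0, "dy": 0.0168, "dz": 0.003, "twist": 0.125, "hand": 40}, {"dx": 0, "dy": 0.0168, "dz": 0.003, "twist": 0.125, "hand": 40}, {"dx": 0, "dy": 0.0168, "dz": 0.003, "twist": 0.125, "hand": 40}, {"dx": 0, "dy": 0.0168, "dz": 0.003, "twist": 0.125, "hand": 40}, {"dx": 0, "dy": 0.0168, "dz": 0.003, "twist": 0.125, "hand": 40}, {"dx": 0, "dy": 0, "dz": 0, "twist": 0, "hand": 40}, {"dx": 0, "dy": 0, "dz": 0, "twist": 0, "hand": 40}], "squeeze": 40}}

```text
clock: 12.6
position: [534.0, -82.1, 286.5]
eef_rot: [[0.002, 1.0, -0.002], [1.0, -0.002, -0.0], [-0.0, -0.002, -1.0]]
ft_force: [-1.2, -0.9, -1.3]
finger_gap: 49.4
finger_force: 42.7
```

```bash
sed -i 's/(C+px\*6+y\*a/(C+px*6+y*a/' look.py; python3 look.py p2 29 25
```

```text
tcp [534.  -82.1 286.5] yaw 89.9 centre [534.  -69.9 284.2]
scene [[252.9, 169.5], [253.6, 182.1], [268.3, 200.5], [267.2, 188.1]]
top [[307.7, 210.6], [307.2, 192.0], [291.7, 195.6], [292.1, 213.1]]
```

View pics/p2.png

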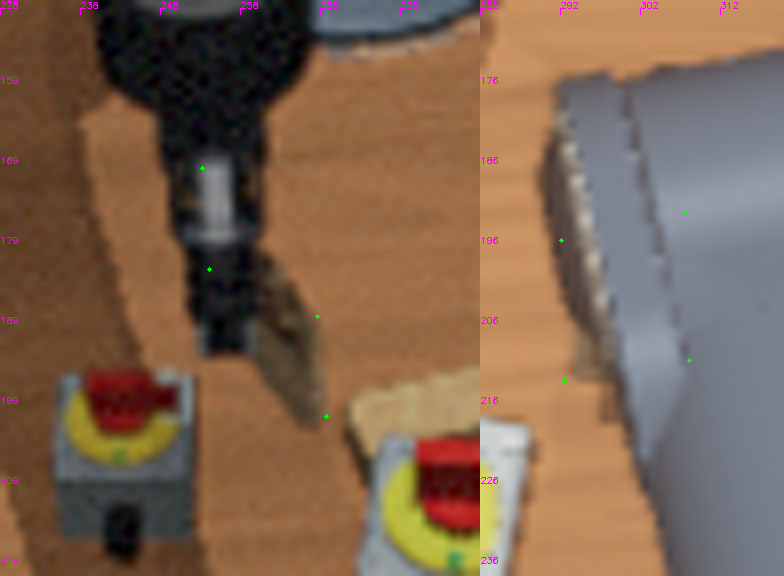

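```bash
cat > fit.py <<'E'
from h import *
from scipy.optimize import minimize
bg=np.load("pics/scene0.npy").astype(int);im=np.load("pics/scene_p2.npy").astype(int)
d=np.abs(cv2.GaussianBlur((im-bg).astype(np.float32),(0,0),.6)).max(2)
P=np.array([534,-82.1,286.5]);y=np.array([-1.,0,0]);up=np.array([0,0,1.]);f=np.array([0,1.,0])
u0,u1,v0,v1=258,275,180,212
m=(d>28)[v0:v1,u0:u1].astype(np.float32)
for r in m.astype(int): print("".join(".#"[k] for k in r))
def sil(t,g,du,dv):
    px=f*np.cos(t)+up*np.sin(t);pz=up*np.cos(t)-f*np.sin(t);C=P+up*24-pz*g
    q=proj("scene",[C+px*a+y*b+pz*c for a in(-6,6) for b in(-25,25) for c in(-47.5,47.5)])+[du,dv]
    b=np.zeros((420*8,560*8),np.uint8);cv2.fillConvexPoly(b,np.round(cv2.convexHull(q.astype(np.float32))*8+3.5).astype(np.int32),1)
    return cv2.resize(b.astype(np.float32),(560,420),interpolation=cv2.INTER_AREA)[v0:v1,u0:u1]
def c(p):return np.abs(sil(np.radians(p[0]),p[1],p[2],p[3])-m).sum()
for du in(0,.6,1.2):
  for dv in(0,.6,1.2):
    f2=min((minimize(lambda p:c([*p,du,dv]),[t0,29],method="Nelder-Mead",options=dict(initial_simplex=[[t0,29],[t0+4,29],[t0,25]])) for t0 in(20,25,30)),key=lambda r:r.fun);print(du,dv,f2.x.round(1),round(f2.fun,1))
E
python3 fit.py
```

```text
####.............
#####............
#####............
######...........
#######..........
#######..........
########.........
#########........
#########........
##########.......
##########.......
##########.......
##########.......
##########.......
.#########.......
..########.......
..########.......
...#######.......
....######.......
.....#####.......
......####.......
......####.......
........#........
.................
.................
.................
.................
.................
.................
.................
.................
.................
0 0 [24.8 27.4] 11.1
0 0.6 [25.8 25.8] 12.2
0 1.2 [27.3 22.2] 13.6
0.6 0 [23.4 26.9] 10.5
0.6 0.6 [24.3 24.3] 10.9
0.6 1.2 [25.5 21.5] 11.7
1.2 0 [21.6 27.5] 10.6
1.2 0.6 [22.6 24.5] 10.4
1.2 1.2 [24.  21.1] 10.7
```

```bash
cat > hd.py <<'E'
import io,contextlib
with contextlib.redirect_stdout(io.StringIO()): from m import *
S={"top":[517.5,263.8,np.radians(.9)],"scene":[521,264.9,np.radians(.9)]}
h=hsv("scene");masks["scene"]&=(h[...,2]>105)
for n,(u0,u1,v0,v1) in {"top":(163,194,132,170),"scene":(370,404,198,232)}.items():
    z=max(range(180,260,1),key=lambda z:iou(S[n],z,n));q=cv2.convexHull(proj(n,head(S[n],z)).astype(np.float32))
    print(n,z,round(iou(S[n],z,n),3),"hull area",cv2.contourArea(q),"mask",masks[n].sum(),q[:,0].round(1).tolist())
    H=hsv(n)
    for v in range(v0,v1,1):print(v," ".join("%3d%s"%(H[v,u,2],"#" if masks[n][v,u] else "b" if 100<H[v,u,0]<130 and H[v,u,1]>110 else " ") for u in range(u0,u1)))
E
python3 hd.py
```

```text
top 224 0.895 hull area 523.9678047256311 mask 545 [[189.10000610351562, 155.0], [186.6999969482422, 159.1999969482422], [168.39999389648438, 159.89999389648438], [165.89999389648438, 138.39999389648438], [168.89999389648438, 134.6999969482422], [187.0, 134.0]]
132 198  198  198  198  198  198  198  181  151  197  214  214  214  215  214  196  114  108   79  126  183  202  203  203  203  203  203  204  204  203  199 
133 200  200  200  200  200  200  200  185  148  186  214  214  214  215  212  186  102  107   80  108  171  203  203  203  203  203  204  203  201  199  195 
134 204  204  205  205  205  205  205  193  146  139# 186# 215# 214# 210# 181# 114# 108# 109#  85  127  183  198  200  206  205  204  203  201  197  196  196 
135 204  204  204  204  204  204  199  177  136# 116# 121# 130# 137# 121# 110#  99# 113# 106#  94  129# 167# 169# 169# 182  200  197  195  195  196  196  196 
136 195  197  197  198  194  182  172# 158# 123# 119# 116# 114# 112# 108# 110# 111# 113# 111# 133# 163# 167# 163# 148# 148  181  192  192  193  194  195  196 
137 192  193  194  195  189  173# 171# 170#
[... 10668 characters left out ...]
 151 
228  25   33   68  127  163  163  162  160  160  159  155  150  155  139   60   10   30   36   51   59   48   60   50   56   52   56   58  132  163  158  156  153  155  155 
229  31   33   44  112  161  168  166  166  167  169  164  167  168  143   65   25   24   43   54   56   57   57   58   51   50   55   61  130  153  151  151  148  151  148 
230  35   40   24   76  140  169  164  165  162  163  164  161  166  146   75   22   17   44   51   57   54   50   55   55   53   54   70  131  150  152  149  151  154  156 
231  30   21   28   69  133  161  158  159  156  155  153  156  159  134   61   32   21   41   53   57   50   57   56   55   49   52   73  134  160  159  159  158  158  162
```

```bash
cat > hd2.py <<'E'
import io,contextlib
with contextlib.redirect_stdout(io.StringIO()): from m import *
S={"top":[517.5,263.8,np.radians(.9)],"scene":[521,264.9,np.radians(.9)]}
# index in box: a*4+b*2+c ; a:0 front 1 back; b:0 -y 1 +y; c:0 bottom 1 top
O={"top":{3:(168,159.2),1:(186.6,158.8),7:(166,137.9),5:(184.4,137.5)},"scene":{1:(374.8,204.2),3:(391.6,203.2),7:(397.7,212.9),5:(380,214.6),4:(379.7,227.4)}}
def r(p,use):
    return np.concatenate([proj(n,head([S[n][0]+p[1],S[n][1]+p[2],S[n][2]],p[0]))[list(O[n])]-list(O[n].values()) for n in use]).ravel()
for use in(["top"],["scene"],["top","scene"]):
    f=least_squares(lambda p:r([p[0],0,0],use),[220]);print(use,f.x.round(1),f.fun.round(1))
    f=least_squares(lambda p:r(p,use),[220,0,0]);print("  free",f.x.round(1),f.fun.round(1))
E
python3 hd2.py
```

```text
['top'] [227.9] [ 0.1  0.5 -0.1  0.2 -0.4  0.2 -0.2 -0.2]
  free [214.6   3.    2.2] [ 0.3  0.2 -0.1 -0.1 -0.2  0.1 -0.1 -0.2]
['scene'] [231.9] [-1.1  0.  -0.3 -0.4  0.8 -0.4  0.1 -0.6 -0.6  1.2]
  free [178.6 -40.3  20.5] [-0.3  0.5 -0.5  0.2  0.3 -0.4  0.6 -0.7 -0.1  0.3]
['top', 'scene'] [231.4] [-0.2  0.3 -0.4 -0.1 -0.7 -0.1 -0.4 -0.4 -1.2  0.2 -0.4 -0.2  0.8 -0.3
  0.1 -0.5 -0.6  1.3]
  free [ 2.314e+02 -1.000e-01 -1.000e-01] [-0.1  0.3 -0.3 -0.  -0.6 -0.  -0.4 -0.4 -1.2  0.1 -0.4 -0.3  0.7 -0.3
  0.  -0.5 -0.7  1.2]
```

Tilt fits at 24.5 ± 1.5°, and the view point at about (519, 264, 231) with yaw 0.9°, inside the 190–250 mm height range. Moving to a point above it.

{"fn": "jog_arm", "kwargs": {"plan": [{"dx": -0.0018, "dy": 0.0231, "dz": 0, "twist": -0.1035, "hand": 40}, {"dx": -0.0018, "dy": 0.0231, "dz": 0, "twist": -0.1035, "hand": 40}, {"dx": -0.0018, "dy": 0.0231, "dz": 0, "twist": -0.1035, "hand": 40}, {"dx": -0.0018, "dy": 0.0231, "dz": 0, "twist": -0.1035, "hand": 40}, {"dx": -0.0018, "dy": 0.0231, "dz": 0, "twist": -0.1035, "hand": 40}, {"dx": -0.0018, "dy": 0.0231, "dz": 0, "twist": -0.1035, "hand": 40}, {"dx": -0.0018, "dy": 0.0231, "dz": 0, "twist": -0.1035, "hand": 40}, {"dx": -0.0018, "dy": 0.0231, "dz": 0, "twist": -0.1035, "hand": 40}, {"dx": -0.0018, "dy": 0.0231, "dz": 0, "twist": -0.1035, "hand": 40}, {"dx": -0.0018, "dy": 0.0231, "dz": 0, "twist": -0.1035, "hand": 40}, {"dx": -0.0018, "dy": 0.0231, "dz": 0, "twist": -0.1035, "hand": 40}, {"dx": -0.0018, "dy": 0.0231, "dz": 0, "twist": -0.1035, "hand": 40}, {"dx": -0.0018, "dy": 0.0231, "dz": 0, "twist": -0.1035, "hand": 40}, {"dx": -0.0018, "dy": 0.0231, "dz": 0, "twist": -0.1035, "hand": 40}, {"dx": -0.0018, "dy": 0.0231, "dz": 0, "twist": -0.1035, "hand": 40}, {"dx": 0, "dy": 0, "dz": 0, "twist": 0, "hand": 40}, {"dx": 0, "dy": 0, "dz": 0, "twist": 0, "hand": 40}], "squeeze": 40}}

```text
clock: 14.4
position: [508.0, 264.4, 287.0]
eef_rot: [[1.0, 0.019, -0.001], [0.019, -1.0, -0.001], [-0.001, 0.001, -1.0]]
ft_force: [0.2, -0.9, -0.8]
finger_gap: 49.4
finger_force: 42.6
```

{"fn": "jog_arm", "kwargs": {"plan": [{"dx": 0, "dy": 0, "dz": -0.01, "twist": 0, "hand": 40}, {"dx": 0, "dy": 0, "dz": -0.01, "twist": 0, "hand": 40}, {"dx": 0, "dy": 0, "dz": -0.01, "twist": 0, "hand": 40}, {"dx": 0, "dy": 0, "dz": -0.01, "twist": 0, "hand": 40}, {"dx": 0, "dy": 0, "dz": -0.01, "twist": 0, "hand": 40}, {"dx": 0, "dy": 0, "dz": -0.0045, "twist": 0, "hand": 40}, {"dx": 0, "dy": 0, "dz": 0, "twist": 0, "hand": 40}, {"dx": 0, "dy": 0, "dz": 0, "twist": 0, "hand": 40}], "squeeze": 40}}

```text
clock: 15.2
position: [507.9, 265.3, 233.2]
eef_rot: [[1.0, 0.019, 0.0], [0.019, -1.0, 0.0], [0.0, -0.0, -1.0]]
ft_force: [0.4, -0.0, -0.2]
finger_gap: 49.2
finger_force: 42.6
```

```bash
sed -i 's/print(n,q.round(1).tolist())/r=proj(n,C+px*9-pz*2.5)[0];cv2.circle(k,tuple(np.int32((r-o+.5)*sc)),2,(255,255,0),-1);print(n,o,r.round(1),q.round(1).tolist())/' look.py; python3 look.py p3 28 24.7
```

```text
tcp [507.9 265.3 233.2] yaw 1.1 centre [519.6 265.5 231.8]
scene [336 150] [366.9 188.8] [[375.3, 172.9], [359.4, 174.1], [358.2, 202.0], [373.7, 200.7]]
top [164 176] [183.7 209.1] [[172.0, 216.8], [190.0, 216.0], [194.6, 204.3], [177.7, 205.0]]
```

View pics/p3.png

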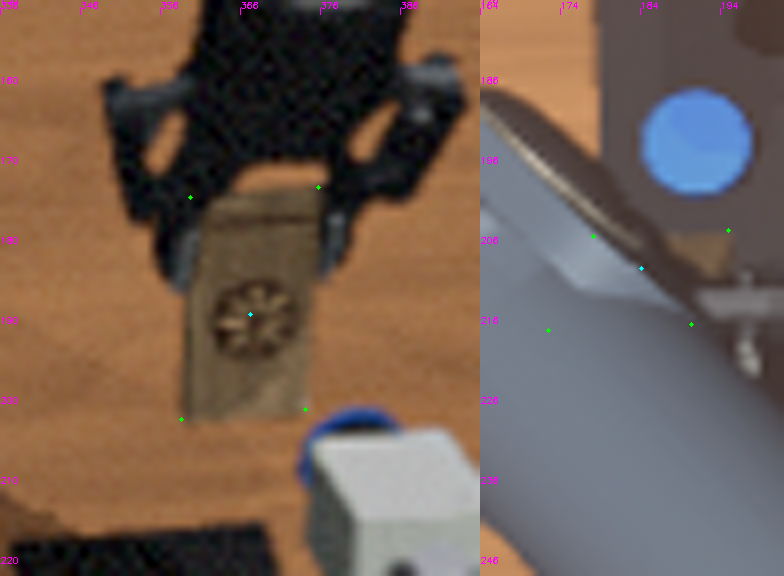

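The panel sits upright in front of the lens, leaning back. The rosette is at scene (367.4,189.5) against a predicted (366.9,188.8), which is within the known camera bias. A final nudge, then hand in.

{"fn": "jog_arm", "kwargs": {"plan": [{"dx": 0, "dy": -0.001, "dz": -0.0005, "twist": -0.003, "hand": 40}, {"dx": 0, "dy": 0, "dz": 0, "twist": 0, "hand": 40}, {"dx": 0, "dy": 0, "dz": 0, "twist": 0, "hand": 40}, {"dx": 0, "dy": 0, "dz": 0, "twist": 0, "hand": 40}, {"dx": 0, "dy": 0, "dz": 0, "twist": 0, "hand": 40}], "squeeze": 40}}

```text
clock: 15.8
position: [507.7, 264.1, 232.6]
eef_rot: [[1.0, 0.016, 0.0], [0.016, -1.0, -0.0], [0.0, 0.0, -1.0]]
ft_force: [0.0, 0.3, -1.2]
finger_gap: 49.5
finger_force: 42.6
```

```bash
python3 -c "
from cell import workorder,readout
print(readout.state()['position']);print(workorder.close_job())"
```

```text
[507.71308683 264.12284028 232.56001174]
the job is handed in; nothing more can be done
None
```

The job is handed in (no verdict was returned): the isolator is off, and the panel is held still in front of the lens, upright and face to the camera, leaning back about 25° by my measurement (±1.5°) and centred to within a few mm, at 15.8 s.

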